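Screw the strainer cap back on without cross-threading

ROBOT

A 6-joint arm with a two-finger parallel gripper is mounted at the origin on the work surface. World frame = base frame: x ahead of the robot, y to its left, z up, the work surface at z = 0. Lengths are in m, angles in degrees, forces in N, time in s.
With the tool pointing down it reaches from about 0.425 to 0.95 m from the base axis. Payload 3.5 kg.
Tool frame: the origin (TCP) lies midway between the tips of the shut fingers; the grasp point (between the pads) lies 19 mm behind it; z points along the fingers, x is the direction in which the jaws open and shut, and the axes are right-handed (so a half turn about z gives the same grasp; the last joint's range is limited). The gripper opens to 85 mm and grips with 20 to 120 N. Pads are 22 mm wide; open, the fingers measure 114 mm over their backs; the gripper's body (76 mm by 85 mm) begins 54 mm behind the grasp point. The pads swing forward as they close: fully open they stand 13 mm farther back than shut.
Start: joints at [-75.917, 16.404, 90.338, -0, 73.258, -8.594], TCP at [0.26, -0.623, 0.231] pointing down, gripper open.
Joint ranges: [-158.93, 158.93], [-51.34, 127.21], [12.03, 142.37], [-87.48, 267.48], [13.55, 161.25], [-162.69, 162.69]. Speed limits (degrees/s): [159.86, 159.86, 180, 180, 180, 180].

INTERFACE

Orientations are given as [roll, pitch, yaw] about the fixed x, y, z axes, in that order (R = Rz(yaw) Ry(pitch) Rx(roll)).
In Python, from rig import bot gives the robot as it stands. The module is installed in compiled form; this text tells all that it offers.
- The arm moves only by the tool carry_out, never from a script. Its argument "deltas" is a list of rows, each an object of numbers: "ax", "ay", "az": the turn, a rotation vector about the tool's x, y, z in degrees; "tx", "ty", "tz": the shift along the tool's x, y, z in mm; "jaw": the closure, from 0 (fully open) to 1 (shut). In form: [{"ax": .., "ay": .., "az": .., "tx": .., "ty": .., "tz": .., "jaw": ..}, ...]. A call has 1 to 10 rows; each row is the pose to reach, as a shift and turn from the pose measured when the call began, along the tool's axes at that moment; what a row does not reach only later rows make up. A row lasts 1/8 s, in which the tool goes at most 62.5 mm and 10.7 degrees, less where a joint would pass 70% of its speed; a pose out of reach is approached as far as the arm can. A call with a gripper value outside its range is refused whole. The fingers move at their own pace and stop on an object; "force" is the grip in N (left out, the last holds). Time passes only in rows, so rows that repeat a pose let the fingers close. It gives the time, the measured TCP pose, the force and the opening at its end, in the units of the state.
- bot.get_obs(): the state, without advancing time (a new reading comes with each control period).
- bot.get_image(name): name is "scene" or "top" or "wrist"; returns a dict with "img" (480x640x3 uint8, blue, green, red), "depth" (480x640 float32, m along the optical axis (not along the pixel's ray), 0 where there is no reading), "fx", "fy", "cx", "cy" (pixels), "view" (4x4, takes a point from world to camera coordinates); the wrist camera has in their place "mount" (4x4, takes a point from camera to tool coordinates, whose origin is the TCP and whose axes are the tool frame's). Camera axes: x right, y down, z forward; pixel columns grow to the right and rows downward; lengths in m; the calibration is good to about 2 mm. A picture is of the moment at which its call begins: read the wrist's pose just before it.
- bot.finish_job(): hands the job in, once; it reports no verdict.
The state is a dict: "time_s": time; "qpos": joint angles; "qd": joint speeds; "effort": joint torques, N m; "tool_pos": TCP position; "ee_rot": TCP orientation; "contact_force": force on the tool from outside, world axes, zero at the start; "moment": the same for the moment, N m; "finger_gap": opening from 0.0 (shut) to 1.0 (fully open).
Only numpy, scipy, OpenCV 4.12 (cv2) and the standard library are available. Lean on these libraries where they do the work, as an engineer would, in place of code of your own. Each camera call takes 0.05 s, during which the arm holds its last target. There are 200 camera calls.

TASK

Pick up the red strainer cap and set it squarely on the brass neck of the strainer housing. Pressing lightly, turn it backward (anticlockwise from above) until it has dropped a step into the thread and comes up against the stop there, then forward (clockwise) until it is fully home against its stop. Never force the thread, leave the other things where they are, and let go of the cap at the end.

Things in the scene. Friction and masses are not known exactly. Their poses are not given: they have to be found in the camera images.
- cap_mid (a point): Centre (half-way up, on the axis) of the loose red plastic strainer cap, 52 mm tall, 140 g, standing open side down, z up. Lower 28 mm: hollow skirt, 57 mm diameter, 50 mm inside. Upper 24 mm: solid round ribbed grip, 44 mm diameter, white mark on top; hold it at any yaw with the fingertips a little above the skirt's shoulder, which is 2 mm above this point.
- cap_edge (a point): Centre of the cap's open lower edge, 26 mm below cap_mid. Inside the skirt four steel pins, 5 mm thick and 90 degrees apart, point inward in line with the cap's x and y axes, centred 4.5 mm above this edge, their tips on a circle of 40 mm diameter.
- port (a point): Centre of the flat brass collar (76 mm diameter, 60 mm above the bench) on the fixed strainer housing (aluminium, 120 x 120 mm, 46 mm tall, brass pipe stubs on two sides); z up. The upright brass neck stands here. A cap that is fully home has cap_edge 1 mm (cap_mid 27 mm) above this point; its skirt does not quite touch the collar.
- neck_top (a point): Centre of the neck's tapered top, 24.5 mm above port: core 38 mm in diameter, four-start thread 47 mm over it, about 1 mm of play to the cap. How the thread is turned about z differs every time and is NOT given by any yaw here. In each 90 degree sector a ledge 70 degrees long rises 3.4 mm anticlockwise (seen from above), then comes a gap; an upright stop tooth stands at each ledge's low end.
- thread_high (a point): On the axis, 11 mm above port: about where cap_edge stands (9.5 to 13.5 mm; up to 16 mm if the pins stand on the teeth) when the cap is first set down with its pins on top of the ledges. Turned forward there, the pins only jam against the teeth. Turned backward (anticlockwise) by at most 90 degrees they climb the ledges, then drop about 8 mm through the gaps. Let the cap follow.
- thread_low (a point): On the axis, 4.5 mm above port: where cap_edge stands once dropped in; further backward turning is stopped by the next tooth: turn back until it is felt. Turned forward 65 to 75 degrees the pins run under the ledges and the cap sinks 3.4 mm, to the stop teeth: home; it stays there. Press with 3 to 10 N all the while.
- bush (a joint): Twist of the whole neck in the rubber bush under it, about z, positive anticlockwise, 0 with no load; springs back, 0.17 rad per N m. 0.02 to 0.08 rad is a firm, gentle turn against a stop tooth (0.1 to 0.5 N m); beyond about 0.2 rad (1.2 N m, 60 N on the thread) the thread is forced.
- screen: Bystander: steel strainer screen, upright cylinder 44 mm wide, 55 mm tall; origin at the centre of its underside.
- plug: Bystander: brass hexagonal plug, 42 mm wide, 34 mm tall, standing; origin at the centre of its underside.
- jug: Bystander: clear plastic measuring jug, 110 mm wide, 160 mm tall; origin at the centre of its underside.
- wrench: Bystander: wrench, 200 mm long, lying.
- bucket: Bystander: white bucket, 150 mm wide, 130 mm tall; origin at the centre of its underside.
Mind the look-alikes: they are no part of the job. There is more than one size of the part that bears cap_mid; the job needs the largest.

How it is judged (in metres and radians):
On the way, in this order (a step that is already met when the one before it is completed fails the run):
1. the cap is brought over the neck (horizontal distance between cap_mid and port below 0.005 m and z of cap_mid in the frame of port below 0.06 m), for 0.1 s.
2. the cap has dropped into the thread, upright, and is turned backward against the stop (horizontal distance between cap_mid and port below 0.004 m and z of cap_mid in the frame of port below 0.032 m and angle between cap_mid's own z axis and vertical below 0.08 rad and value of joint bush above 0.02 rad), for 0.05 s.
3. the cap is turned forward to its home height (z of cap_mid in the frame of port below 0.0279 m), for 0.1 s.
At the end, for the whole second after the job is handed in: The cap stands on the neck, upright (within 0.05 rad) and centred (within 3 mm), screwed home: its centre no more than 27.9 mm above the collar (home is 27 mm), at rest and released (horizontal distance between cap_mid and port below 0.003 m and z of cap_mid in the frame of port between 0.025 and 0.0279 m and angle between cap_mid's own z axis and vertical below 0.05 rad and linear speed of cap below 0.01 m/s); the robot touches nothing.
It fails at once if the thread is forced: more than 60 N between cap and housing (contact force between cap and housing above 60 N).
It fails at once if a bystander is moved by more than 30 mm (distance of any of screen, plug, jug, wrench, bucket from where it was at the start of the episode above 0.03 m).
It also fails if it takes over 72 s, if anything falls off the work surface, if the arm or the gripper's body presses on something with over 40 N, if the wrist force passes 120 N, or if a joint passes its speed limit or range.

## Working session

There is one attempt and no reset: what is moved stays moved. The work goes in short steps, Python scripts to look and compute and a tool call to move; the robot and the scene stay as the last step left them, time stands still between calls to the robot, and variables do not carry over. Pictures are saved under pics/ and viewed, about 8 in all and at most 12, crops included, and the job is handed in when it is done.

Besides the shell and the picture viewer there is one more tool, called after ">>>" in YAML: its name, and indented under it one key for each argument. carry_out: Moves the arm, as the interface text tells. Its arguments: {"type":"object","properties":{"deltas":{"type":"array"},"force":{"type":"number"}},"required":["deltas"]}

```bash
mkdir -p pics; cat > h.py <<'E'
import numpy as np, cv2
from rig import bot
def pts(d,pose=None):
    z=d["depth"]; v,u=np.indices(z.shape)
    P=np.stack([(u-d["cx"])/d["fx"]*z,(v-d["cy"])/d["fy"]*z,z,np.ones_like(z)],-1)
    return (P@np.linalg.inv(d["view"]).T)[...,:3]
E
python3 - <<'E'
from h import *
print(bot.get_obs())
for n in("top","scene"):
    d=bot.get_image(n); cv2.imwrite(f"pics/{n}1.png",d["img"]); np.savez(n+".npz",**d)
    P=pts(d); h=cv2.cvtColor(d["img"],cv2.COLOR_BGR2HSV)
    m=(((h[...,0]<8)|(h[...,0]>172))&(h[...,1]>120)&(h[...,2]>60)).astype(np.uint8)
    k,l,s,c=cv2.connectedComponentsWithStats(m)
    print(n,np.linalg.inv(d["view"])[:3,3],d["fx"])
    for i in range(1,k):
        if s[i,4]>40:
            q=P[(l==i)&(d["depth"]>0)]; print(c[i].round(),s[i],q.min(0).round(3),q.max(0).round(3))
E
```

```text
{'time_s': 0.0, 'qpos': array([-7.59164938e+01,  1.64553382e+01,  9.04244855e+01, -1.43169326e-03,
        7.32575368e+01, -8.59461577e+00]), 'qd': array([ 0.0649841 , -0.06486852, -0.10709427, -0.02482058,  0.00531671,
        0.02641128]), 'effort': array([ 9.25351947e-05, -4.05981982e+01, -2.92628556e+01, -1.66676573e-04,
        5.83234476e-03, -7.15332988e-06]), 'tool_pos': array([ 0.26010377, -0.6221508 ,  0.22990924]), 'ee_rot': array([-1.79980827e+02,  1.36022802e-01, -6.73214412e+01]), 'contact_force': array([-0.21721149, -0.20450417,  0.30081673]), 'moment': array([ 0.03638949, -0.03374711,  0.01142516]), 'finger_gap': 0.9974127972815076}
top [0.53899082 0.13374623 1.1688924 ] 434.37641193095357
[600. 124.] [588 114  25  20 376] [ 0.805 -0.58   0.197] [ 0.846 -0.517  0.231]
[480. 244.] [472 238  18  14 176] [ 0.548 -0.362 -0.002] [ 0.583 -0.32   0.039]
[446. 251.] [434 240  25  21 388] [ 0.525 -0.284 -0.004] [ 0.579 -0.217  0.059]
[407. 248.] [400 242  15  14 163] [ 0.541 -0.163 -0.003] [ 0.576 -0.124  0.039]
scene [ 1.29749412 -0.46895637  1.08853258] 617.5337328123792
[223. 311.] [215 300  18  23 312] [ 0.543 -0.162 -0.   ] [ 0.579 -0.124  0.04 ]
[179. 335.] [165 318  30  34 772] [ 0.53  -0.273 -0.004] [ 0.58  -0.217  0.057]
[143. 368.] [134 357  21  23 373] [ 0.55  -0.359 -0.002] [ 0.585 -0.322  0.04 ]
```

View pics/top1.png

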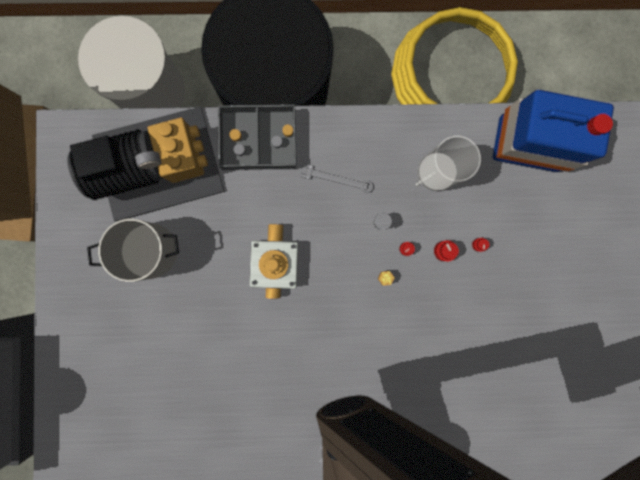

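View pics/scene1.png

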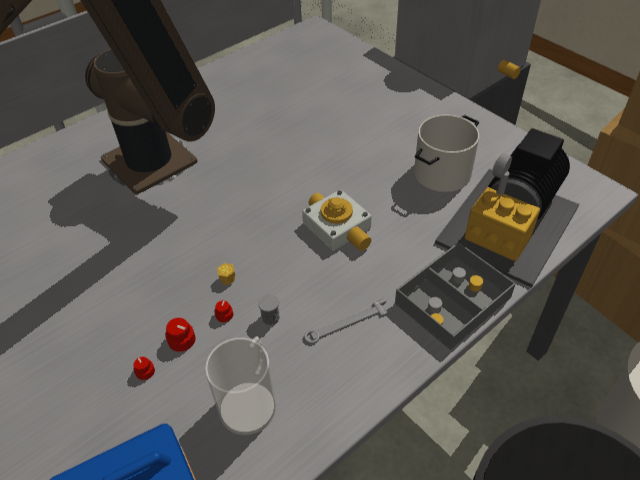

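The red candidates in the top view are the caps at (407,248), (446,251) and (480,244), plus the jerrycan lid at (600,124). The middle cap at (446,251) is the largest and stands about 57 mm high by depth. The housing is at (274,264). I'll measure both and crop the cap.

```bash
python3 - <<'E'
from h import *
out=[]
for n,(u0,u1,v0,v1),(a0,a1,b0,b1) in(("top",(430,462,236,266),(240,310,230,300)),("scene",(160,200,312,356),(295,380,180,255))):
    d=dict(np.load(n+".npz")); P=pts(d); 
    q=P[v0:v1,u0:u1].reshape(-1,3); 
    for lo,hi in((.015,.027),(.046,.06)):
        s=q[(q[:,2]>lo)&(q[:,2]<hi)]; print(n,"cap",lo,len(s),s.min(0).round(4),s.max(0).round(4),np.median(s,0).round(4))
    q=P[b0:b1,a0:a1].reshape(-1,3); 
    for lo,hi in((.04,.05),(.055,.066),(.078,.092)):
        s=q[(q[:,2]>lo)&(q[:,2]<hi)&(np.abs(q[:,0]-.53)<.1)]
        print(n,"port",lo,len(s),s.min(0).round(4),s.max(0).round(4),((s.min(0)+s.max(0))/2).round(4))
    c=cv2.resize(d["img"][v0-40:v1+40,u0-60:u1+60],None,fx=3,fy=3); out.append(cv2.resize(c,(390,330)))
cv2.imwrite("pics/crop.png",np.hstack(out))
E
```

```text
top cap 0.015 61 [ 0.5227 -0.2672  0.0156] [ 0.5762 -0.217   0.0269] [ 0.5444 -0.2266  0.0247]
top cap 0.046 227 [ 0.5281 -0.2653  0.0461] [ 0.5699 -0.2221  0.0585] [ 0.5491 -0.2444  0.0515]
top port 0.04 1583 [0.437  0.1504 0.0401] [0.6128 0.2735 0.05  ] [0.5249 0.212  0.045 ]
top port 0.055 418 [0.4864 0.174  0.055 ] [0.5716 0.2578 0.0659] [0.529  0.2159 0.0605]
top port 0.078 168 [0.505  0.1884 0.078 ] [0.5449 0.2283 0.0893] [0.5249 0.2084 0.0837]
scene cap 0.015 121 [ 0.5296 -0.2732  0.0152] [ 0.5793 -0.2176  0.027 ] [ 0.5699 -0.2549  0.0229]
scene cap 0.046 339 [ 0.5277 -0.2665  0.0464] [ 0.5741 -0.2232  0.0566] [ 0.5525 -0.2451  0.0517]
scene port 0.04 1340 [0.4349 0.1483 0.04  ] [0.6296 0.2764 0.05  ] [0.5323 0.2123 0.045 ]
scene port 0.055 347 [0.484  0.1739 0.0551] [0.5632 0.2495 0.066 ] [0.5236 0.2117 0.0605]
scene port 0.078 136 [0.5021 0.1918 0.0781] [0.5469 0.2309 0.0898] [0.5245 0.2113 0.0839]
```

View pics/crop.png

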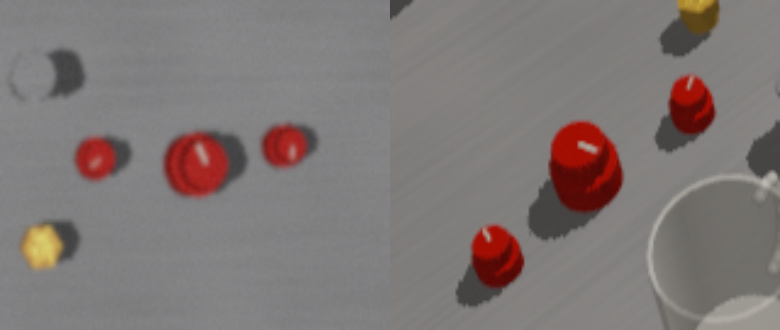

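The crop shows the middle cap clearly larger than the two beside it, so I'm taking that one. It is at about (0.550, -0.2445) and the port at about (0.525, 0.211). Next I move above the cap with the jaws along x.

```bash
cat >> h.py <<'E'
from scipy.spatial.transform import Rotation as R
def tool():
    o=bot.get_obs(); return o,R.from_euler("xyz",o["ee_rot"],degrees=True),o["tool_pos"]
def delta(pos,yaw):
    o,r,p=tool(); g=R.from_euler("xyz",[180,0,yaw],degrees=True)
    print("t",o["time_s"],"pos",p.round(4),"rot",o["ee_rot"].round(2),"q6",o["qpos"][5].round(1),"gap",round(o["finger_gap"],3),"F",o["contact_force"].round(1),"M",o["moment"].round(2))
    print("txyz",(r.inv().apply(np.array(pos)-p)*1000).round(1),"axyz",(r.inv()*g).as_rotvec(degrees=True).round(1))
def wpts(d,r,p):
    z=d["depth"]; v,u=np.indices(z.shape)
    P=np.stack([(u-d["cx"])/d["fx"]*z,(v-d["cy"])/d["fy"]*z,z,np.ones_like(z)],-1)@d["mount"].T
    return r.apply(P[...,:3].reshape(-1,3)).reshape(z.shape+(3,))+p
E
python3 -c "
from h import *
delta([.55,-.2445,.2],0)
d=bot.get_image('wrist');print(d['mount'].round(3),d['fx'])"
```

```text
t 0.1 pos [ 0.2601 -0.6222  0.23  ] rot [-1.7998e+02  1.2000e-01 -6.7320e+01] q6 -8.6 gap 1.001 F [ 0.3  1.  -0. ] M [-0.02  0.   -0.03]
txyz [-236.7 -413.1   30.7] axyz [ -0.1   0.1 -67.3]
[[ 1.     0.001  0.001 -0.   ]
 [-0.001  0.962  0.273 -0.07 ]
 [-0.001 -0.273  0.962 -0.143]
 [ 0.     0.     0.     1.   ]] 374.0269213575986
```

>>> carry_out:
  deltas:
    - {"tx": -237,"ty": -413,"tz": 31,"az": -67.3,"jaw": 0}
    - {"tx": -237,"ty": -413,"tz": 31,"az": -67.3,"jaw": 0}
    - {"tx": -237,"ty": -413,"tz": 31,"az": -67.3,"jaw": 0}
    - {"tx": -237,"ty": -413,"tz": 31,"az": -67.3,"jaw": 0}
    - {"tx": -237,"ty": -413,"tz": 31,"az": -67.3,"jaw": 0}
    - {"tx": -237,"ty": -413,"tz": 31,"az": -67.3,"jaw": 0}
    - {"tx": -237,"ty": -413,"tz": 31,"az": -67.3,"jaw": 0}
    - {"tx": -237,"ty": -413,"tz": 31,"az": -67.3,"jaw": 0}
    - {"tx": -237,"ty": -413,"tz": 31,"az": -67.3,"jaw": 0}
    - {"tx": -237,"ty": -413,"tz": 31,"az": -67.3,"jaw": 0}

```text
schema error: expected keys ax, ay, az, tx, ty, tz, jaw
```

```bash
cat > seecap.py <<'E'
from h import *
o,r,p=tool(); d=bot.get_image('wrist'); P=wpts(d,r,p); h=cv2.cvtColor(d["img"],cv2.COLOR_BGR2HSV)
m=((h[...,0]<8)|(h[...,0]>172))&(h[...,1]>120)&(h[...,2]>40)&(d["depth"]>0)
k,l,s,c=cv2.connectedComponentsWithStats(m.astype(np.uint8))
for i in range(1,k):
    if s[i,4]>200:
        q=P[l==i]; print(c[i].round(),s[i])
        t=q[q[:,2]>q[:,2].max()-.008]; print(t.min(0).round(4),t.max(0).round(4),cv2.minEnclosingCircle((t[:,:2]*1000).astype(np.float32)))
delta([.55,-.2445,.1],0)
cv2.imwrite("pics/w1.png",d["img"])
E
python3 seecap.py
```

```text
t 0.2 pos [ 0.2602 -0.6224  0.2305] rot [-1.7999e+02  8.0000e-02 -6.7320e+01] q6 -8.6 gap 1.002 F [ 0.4  0.7 -0.4] M [0.   0.07 0.03]
txyz [-236.7 -413.1  130.9] axyz [ -0.1   0.1 -67.3]
```

All keys are required.

>>> carry_out:
  deltas:
    - {"ax": 0,"ay": 0,"tx": -237,"ty": -413,"tz": 31,"az": -67.3,"jaw": 0}
    - {"ax": 0,"ay": 0,"tx": -237,"ty": -413,"tz": 31,"az": -67.3,"jaw": 0}
    - {"ax": 0,"ay": 0,"tx": -237,"ty": -413,"tz": 31,"az": -67.3,"jaw": 0}
    - {"ax": 0,"ay": 0,"tx": -237,"ty": -413,"tz": 31,"az": -67.3,"jaw": 0}
    - {"ax": 0,"ay": 0,"tx": -237,"ty": -413,"tz": 31,"az": -67.3,"jaw": 0}
    - {"ax": 0,"ay": 0,"tx": -237,"ty": -413,"tz": 31,"az": -67.3,"jaw": 0}
    - {"ax": 0,"ay": 0,"tx": -237,"ty": -413,"tz": 31,"az": -67.3,"jaw": 0}
    - {"ax": 0,"ay": 0,"tx": -237,"ty": -413,"tz": 31,"az": -67.3,"jaw": 0}
    - {"ax": 0,"ay": 0,"tx": -237,"ty": -413,"tz": 31,"az": -67.3,"jaw": 0}
    - {"ax": 0,"ay": 0,"tx": -237,"ty": -413,"tz": 31,"az": -67.3,"jaw": 0}

```text
time_s: 1.45
tool_pos: [0.5496, -0.2447, 0.1997]
ee_rot: [-179.9, 0.1, -0.0]
contact_force: [-0.0, 0.0, -0.2]
finger_gap: 1.003
```

```bash
python3 seecap.py
```

```text
[328.  97.] [ 306   72   46   50 1712]
[ 0.5426 -0.1573  0.0294] [ 0.5721 -0.1277  0.0371] ((557.69189453125, -142.324462890625), 15.169149398803711)
[318. 221.] [ 286  187   66   69 3295]
[ 0.5277 -0.2674  0.0466] [ 0.5722 -0.2225  0.0545] ((549.8069458007812, -245.00352478027344), 22.805055618286133)
[334. 317.] [ 315  294   39   48 1402]
[ 0.5496 -0.3542  0.0291] [ 0.5791 -0.3246  0.0371] ((564.6290283203125, -339.6668395996094), 15.238834381103516)
t 1.5 pos [ 0.5494 -0.2452  0.1998] rot [-1.7993e+02  4.0000e-02 -7.0000e-02] q6 -33.7 gap 1.0 F [ 0.2  0.1 -0.2] M [0.01 0.04 0.  ]
txyz [ 0.7 -0.6 99.8] axyz [-0.1  0.  -0.1]
```

>>> carry_out:
  deltas:
    - {"ax": 0,"ay": 0,"az": 0,"tx": 0,"ty": 0,"tz": 50,"jaw": 0}
    - {"ax": 0,"ay": 0,"az": 0,"tx": 0,"ty": 0,"tz": 100,"jaw": 0}
    - {"ax": 0,"ay": 0,"az": 0,"tx": 0,"ty": 0,"tz": 130,"jaw": 0}
    - {"ax": 0,"ay": 0,"az": 0,"tx": 0,"ty": 0,"tz": 150,"jaw": 0}
    - {"ax": 0,"ay": 0,"az": 0,"tx": 0,"ty": 0,"tz": 160,"jaw": 0}
    - {"ax": 0,"ay": 0,"az": 0,"tx": 0,"ty": 0,"tz": 166,"jaw": 0}
    - {"ax": 0,"ay": 0,"az": 0,"tx": 0,"ty": 0,"tz": 170,"jaw": 0}
    - {"ax": 0,"ay": 0,"az": 0,"tx": 0,"ty": 0,"tz": 170,"jaw": 0.3}
  force: 50

```text
time_s: 2.5
tool_pos: [0.5497, -0.2452, 0.0304]
ee_rot: [-180.0, -0.0, -0.1]
contact_force: [-0.7, -0.0, -0.4]
finger_gap: 0.816
```

>>> carry_out:
  deltas:
    - {"ax": 0,"ay": 0,"az": 0,"tx": 0,"ty": 0,"tz": 0,"jaw": 0.7}
    - {"ax": 0,"ay": 0,"az": 0,"tx": 0,"ty": 0,"tz": 0,"jaw": 0.7}
    - {"ax": 0,"ay": 0,"az": 0,"tx": 0,"ty": 0,"tz": 0,"jaw": 1}
    - {"ax": 0,"ay": 0,"az": 0,"tx": 0,"ty": 0,"tz": 0,"jaw": 1}
    - {"ax": 0,"ay": 0,"az": 0,"tx": 0,"ty": 0,"tz": 0,"jaw": 1}
    - {"ax": 0,"ay": 0,"az": 0,"tx": 0,"ty": 0,"tz": 0,"jaw": 1}
  force: 50

```text
time_s: 3.25
tool_pos: [0.5505, -0.2457, 0.0315]
ee_rot: [180.0, -0.1, -0.1]
contact_force: [0.5, 0.7, 5.3]
finger_gap: 0.497
```

```bash
python3 seecap.py
```

```text
[336.  49.] [ 286    0  100  103 8049]
[ 0.5426 -0.1576  0.0292] [ 0.5729 -0.1323  0.0372] ((557.6798095703125, -142.2912139892578), 15.330042839050293)
[318. 306.] [  255   228   128   157 14963]
[ 0.5299 -0.2669  0.0479] [ 0.5726 -0.2224  0.0559] ((551.53662109375, -245.08245849609375), 23.163759231567383)
t 3.3 pos [ 0.5505 -0.2457  0.0315] rot [ 1.7998e+02 -1.1000e-01 -6.0000e-02] q6 -33.7 gap 0.495 F [0.8 0.3 5.4] M [0.06 0.04 0.07]
txyz [ -0.3  -1.1 -68.5] axyz [ 0.  -0.1 -0.1]
```

>>> carry_out:
  deltas:
    - {"ax": 0,"ay": 0,"az": 0,"tx": 0,"ty": 0,"tz": -20,"jaw": 1}
    - {"ax": 0,"ay": 0,"az": 0,"tx": 0,"ty": 0,"tz": -60,"jaw": 1}
    - {"ax": 0,"ay": 0,"az": 0,"tx": 0,"ty": 0,"tz": -110,"jaw": 1}
    - {"ax": 0,"ay": 0,"az": 0,"tx": 0,"ty": -20,"tz": -160,"jaw": 1}
    - {"ax": 0,"ay": 0,"az": 0,"tx": -5,"ty": -70,"tz": -200,"jaw": 1}
    - {"ax": 0,"ay": 0,"az": 0,"tx": -10,"ty": -125,"tz": -218,"jaw": 1}
    - {"ax": 0,"ay": 0,"az": 0,"tx": -15,"ty": -180,"tz": -218,"jaw": 1}
    - {"ax": 0,"ay": 0,"az": 0,"tx": -20,"ty": -235,"tz": -218,"jaw": 1}
    - {"ax": 0,"ay": 0,"az": 0,"tx": -25,"ty": -290,"tz": -218,"jaw": 1}
    - {"ax": 0,"ay": 0,"az": 0,"tx": -25,"ty": -330,"tz": -218,"jaw": 1}
  force: 50

```text
time_s: 4.55
tool_pos: [0.5241, 0.0866, 0.2495]
ee_rot: [180.0, -0.1, 0.0]
contact_force: [1.2, -0.2, -1.4]
finger_gap: 0.494
```

>>> carry_out:
  deltas:
    - {"ax": 0,"ay": 0,"az": 0,"tx": 0,"ty": -20,"tz": 0,"jaw": 1}
    - {"ax": 0,"ay": 0,"az": 0,"tx": 0,"ty": -36,"tz": 0,"jaw": 1}
    - {"ax": 0,"ay": 0,"az": 0,"tx": 0,"ty": -36,"tz": 0,"jaw": 1}
    - {"ax": 0,"ay": 0,"az": 0,"tx": 0,"ty": -36,"tz": 0,"jaw": 1}

```text
time_s: 5.05
tool_pos: [0.524, 0.1219, 0.2494]
ee_rot: [180.0, -0.1, -0.0]
contact_force: [0.6, 0.0, -1.4]
finger_gap: 0.494
```

```bash
cat > seeport.py <<'E'
from h import *
o,r,p=tool(); d=bot.get_image('wrist'); P=wpts(d,r,p); im=d["img"]
h=cv2.cvtColor(im,cv2.COLOR_BGR2HSV)
br=(h[...,0]>10)&(h[...,0]<30)&(h[...,1]>100)&(d["depth"]>0)
for lo,hi in((.056,.064),(.081,.088)):
    q=P[br&(P[...,2]>lo)&(P[...,2]<hi)&(np.hypot(P[...,0]-.525,P[...,1]-.211)<.05)]
    if len(q)>20: print(len(q),q.min(0).round(4),q.max(0).round(4),np.median(q[:,2]).round(4),cv2.minEnclosingCircle((q[:,:2]*1000).astype(np.float32)))
m=((h[...,0]<8)|(h[...,0]>172))&(h[...,1]>120)&(h[...,2]>40)&(d["depth"]>0)
q=r.inv().apply(P[m]-p); q=q[np.hypot(q[:,0],q[:,1])<.06]; t=q[q[:,2]<q[:,2].min()+.008]
print("cap top in tool",t.min(0).round(4),t.max(0).round(4),cv2.minEnclosingCircle((t[:,:2]*1000).astype(np.float32)))
delta([.525,.211,.2],0)
cv2.imwrite("pics/w2.png",im)
E
python3 seeport.py
```

```text
3622 [0.4872 0.1757 0.0565] [0.5609 0.2488 0.0635] 0.0601 ((524.0552368164062, 211.96533203125), 37.28858184814453)
1415 [0.5064 0.1955 0.081 ] [0.5401 0.2288 0.087 ] 0.0842 ((523.7221069335938, 211.99078369140625), 17.498279571533203)
cap top in tool [ 0.0042 -0.0111 -0.0747] [ 0.0096 -0.0093 -0.0718] ((6.922762870788574, -10.133064270019531), 2.725882053375244)
t 5.1 pos [0.5241 0.1218 0.2494] rot [ 1.7996e+02 -6.0000e-02 -5.0000e-02] q6 2.4 gap 0.498 F [ 0.9 -0.2 -1.1] M [-0.04 -0.01 -0.09]
txyz [  0.8 -89.3  49.4] axyz [ 0.  -0.1 -0. ]
```

View pics/w2.png

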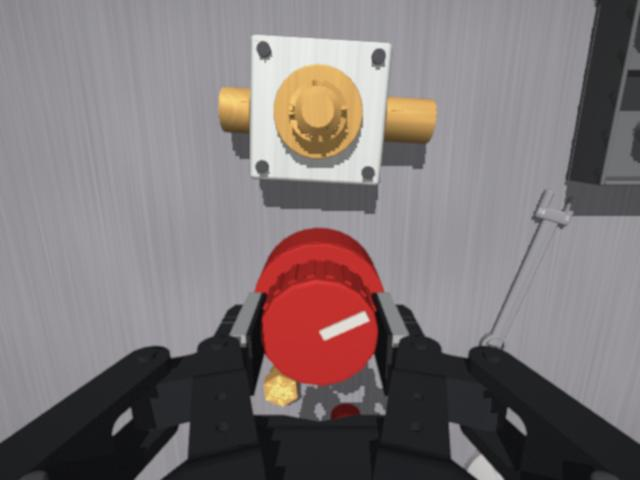

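The view shows the port at (318,110), the cap upright in the jaws at (320,332), and its mark at about 20°. I'll check where the cap axis lies in the tool frame from this view.

```bash
sed -i 's/^q=r.inv().*/q=r.inv().apply(P[m]-p); q=q[(np.hypot(q[:,0],q[:,1])<.04)\&(q[:,2]>-.04)]; zt=np.percentile(q[:,2],20); t=q[abs(q[:,2]-zt)<.004]; print("zt",zt,len(t))/' seeport.py; python3 seeport.py
```

```text
3607 [0.4874 0.1757 0.0572] [0.5608 0.2495 0.0626] 0.0601 ((524.0623779296875, 212.1805419921875), 37.35260772705078)
1407 [0.5072 0.1961 0.081 ] [0.5417 0.2287 0.087 ] 0.0842 ((524.3609619140625, 211.79872131347656), 17.530406951904297)
zt -0.02091718492680958 9603
cap top in tool [-0.0206 -0.0234 -0.0241] [ 0.0221  0.0213 -0.0169] ((0.9557466506958008, -0.5060585141181946), 23.070907592773438)
t 5.15 pos [0.5242 0.1217 0.2495] rot [ 1.7997e+02 -6.0000e-02 -6.0000e-02] q6 2.4 gap 0.494 F [-0.4  0.1  0. ] M [-0.01 -0.04  0.02]
txyz [  0.7 -89.3  49.4] axyz [ 0.  -0.1 -0.1]
```

>>> carry_out:
  deltas:
    - {"ax": 0,"ay": 0,"az": 0,"tx": -0.7,"ty": -50,"tz": 0,"jaw": 1}
    - {"ax": 0,"ay": 0,"az": 0,"tx": -0.7,"ty": -89.8,"tz": 20,"jaw": 1}
    - {"ax": 0,"ay": 0,"az": 0,"tx": -0.7,"ty": -89.8,"tz": 70,"jaw": 1}
    - {"ax": 0,"ay": 0,"az": 0,"tx": -0.7,"ty": -89.8,"tz": 110,"jaw": 1}
    - {"ax": 0,"ay": 0,"az": 0,"tx": -0.7,"ty": -89.8,"tz": 119,"jaw": 1}
    - {"ax": 0,"ay": 0,"az": 0,"tx": -0.7,"ty": -89.8,"tz": 119,"jaw": 1}
    - {"ax": 0,"ay": 0,"az": 0,"tx": -0.7,"ty": -89.8,"tz": 119,"jaw": 1}

```text
time_s: 6.02
tool_pos: [0.5254, 0.2115, 0.1329]
ee_rot: [-180.0, -0.3, -0.1]
contact_force: [0.1, 0.0, -1.4]
finger_gap: 0.496
```

```bash
python3 - <<'E'
from h import *
delta([.5235,.2115,.1],0)
for n,(a0,a1,b0,b1) in(("top",(220,330,210,320)),("scene",(280,400,120,260))):
    d=bot.get_image(n); cv2.imwrite(f"pics/{n}2.png",cv2.resize(d["img"][b0:b1,a0:a1],None,fx=4,fy=4))
    P=pts(d);h=cv2.cvtColor(d["img"],cv2.COLOR_BGR2HSV)
    m=((h[...,0]<8)|(h[...,0]>172))&(h[...,1]>120)&(h[...,2]>40)&(d["depth"]>0)
    q=P[m]; q=q[np.hypot(q[:,0]-.52,q[:,1]-.21)<.06]; 
    if len(q): print(n,len(q),q.min(0).round(4),q.max(0).round(4))
E
```

```text
t 6.025 pos [0.5254 0.2115 0.1329] rot [-1.7998e+02 -3.0000e-01 -9.0000e-02] q6 11.8 gap 0.496 F [ 0.1  0.  -1.4] M [-0.04 -0.05 -0.04]
txyz [-2.1 -0.  32.9] axyz [-0.  -0.3 -0.1]
scene 497 [0.5038 0.1822 0.0995] [0.5583 0.2273 0.189 ]
```

View pics/scene2.png

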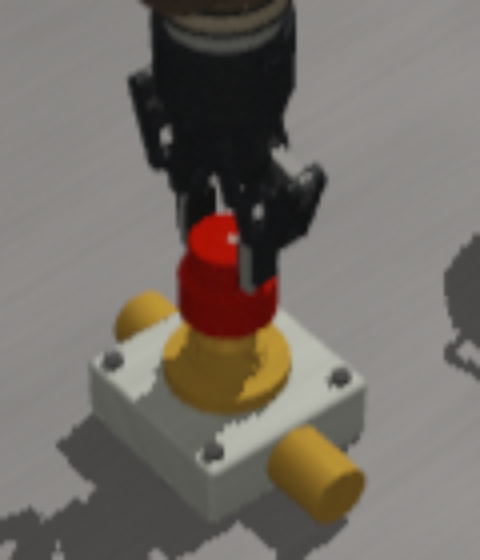

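The scene view shows the cap upright, directly above the neck. I descend slowly, watching the force.

>>> carry_out:
  deltas:
    - {"ax": 0,"ay": -0.3,"az": 0,"tx": -2,"ty": 0,"tz": 0,"jaw": 1}
    - {"ax": 0,"ay": -0.3,"az": 0,"tx": -2,"ty": 0,"tz": 0,"jaw": 1}
    - {"ax": 0,"ay": -0.3,"az": 0,"tx": -2,"ty": 0,"tz": 6,"jaw": 1}
    - {"ax": 0,"ay": -0.3,"az": 0,"tx": -2,"ty": 0,"tz": 12,"jaw": 1}
    - {"ax": 0,"ay": -0.3,"az": 0,"tx": -2,"ty": 0,"tz": 17,"jaw": 1}
    - {"ax": 0,"ay": -0.3,"az": 0,"tx": -2,"ty": 0,"tz": 21,"jaw": 1}
    - {"ax": 0,"ay": -0.3,"az": 0,"tx": -2,"ty": 0,"tz": 23,"jaw": 1}
    - {"ax": 0,"ay": -0.3,"az": 0,"tx": -2,"ty": 0,"tz": 23,"jaw": 1}

```text
time_s: 7.12
tool_pos: [0.5232, 0.2116, 0.1095]
ee_rot: [-180.0, 0.0, -0.1]
contact_force: [1.0, -0.3, -1.4]
finger_gap: 0.494
```

>>> carry_out:
  deltas:
    - {"ax": 0,"ay": 0,"az": 0,"tx": 0,"ty": 0,"tz": 1,"jaw": 1}
    - {"ax": 0,"ay": 0,"az": 0,"tx": 0,"ty": 0,"tz": 2,"jaw": 1}
    - {"ax": 0,"ay": 0,"az": 0,"tx": 0,"ty": 0,"tz": 3,"jaw": 1}
    - {"ax": 0,"ay": 0,"az": 0,"tx": 0,"ty": 0,"tz": 3,"jaw": 1}

```text
time_s: 7.62
tool_pos: [0.5231, 0.2116, 0.1064]
ee_rot: [-180.0, 0.0, -0.1]
contact_force: [-0.5, 0.3, -1.5]
finger_gap: 0.493
```

>>> carry_out:
  deltas:
    - {"ax": 0,"ay": 0,"az": 0,"tx": 0,"ty": 0,"tz": 1,"jaw": 1}
    - {"ax": 0,"ay": 0,"az": 0,"tx": 0,"ty": 0,"tz": 2,"jaw": 1}
    - {"ax": 0,"ay": 0,"az": 0,"tx": 0,"ty": 0,"tz": 2,"jaw": 1}

```text
time_s: 8.0
tool_pos: [0.523, 0.2116, 0.1043]
ee_rot: [-180.0, 0.1, -0.1]
contact_force: [0.4, -0.4, -1.1]
finger_gap: 0.494
```

>>> carry_out:
  deltas:
    - {"ax": 0,"ay": 0,"az": 0,"tx": 0,"ty": 0,"tz": 1,"jaw": 1}
    - {"ax": 0,"ay": 0,"az": 0,"tx": 0,"ty": 0,"tz": 2,"jaw": 1}
    - {"ax": 0,"ay": 0,"az": 0,"tx": 0,"ty": 0,"tz": 2,"jaw": 1}

```text
time_s: 8.38
tool_pos: [0.5229, 0.2115, 0.1021]
ee_rot: [-180.0, 0.1, -0.1]
contact_force: [-0.9, 0.2, -2.1]
finger_gap: 0.496
```

>>> carry_out:
  deltas:
    - {"ax": 0,"ay": 0,"az": 0,"tx": 0.6,"ty": 0,"tz": 1,"jaw": 1}
    - {"ax": 0,"ay": 0,"az": 0,"tx": 0.6,"ty": 0,"tz": 2,"jaw": 1}
    - {"ax": 0,"ay": 0,"az": 0,"tx": 0.6,"ty": 0,"tz": 2,"jaw": 1}

```text
time_s: 8.75
tool_pos: [0.5234, 0.2116, 0.1016]
ee_rot: [180.0, 0.1, -0.1]
contact_force: [-3.9, -0.2, 7.1]
finger_gap: 0.495
```

>>> carry_out:
  deltas:
    - {"ax": 0,"ay": 0,"az": 0,"tx": 0,"ty": 0,"tz": 1,"jaw": 1}
    - {"ax": 0,"ay": 0,"az": 0,"tx": 0,"ty": 0,"tz": 1.5,"jaw": 1}
    - {"ax": 0,"ay": 0,"az": 0,"tx": 0,"ty": 0,"tz": 1.5,"jaw": 1}

```text
time_s: 9.12
tool_pos: [0.5235, 0.2117, 0.1015]
ee_rot: [180.0, 0.2, -0.1]
contact_force: [-4.3, -0.8, 7.3]
finger_gap: 0.497
```

Contact at TCP z 0.1015, so the edge is 10 mm above the collar and the pins are on the ledges. Now I turn backward, following the climb.

>>> carry_out:
  deltas:
    - {"ax": 0,"ay": 0,"az": -3,"tx": -0.5,"ty": 0,"tz": 1.3,"jaw": 1}
    - {"ax": 0,"ay": 0,"az": -6,"tx": -0.5,"ty": 0,"tz": 1.2,"jaw": 1}
    - {"ax": 0,"ay": 0,"az": -9,"tx": -0.5,"ty": 0,"tz": 1.0,"jaw": 1}
    - {"ax": 0,"ay": 0,"az": -12,"tx": -0.5,"ty": 0,"tz": 0.9,"jaw": 1}
    - {"ax": 0,"ay": 0,"az": -15,"tx": -0.5,"ty": 0,"tz": 0.8,"jaw": 1}
    - {"ax": 0,"ay": 0,"az": -18,"tx": -0.5,"ty": 0,"tz": 0.6,"jaw": 1}
    - {"ax": 0,"ay": 0,"az": -21,"tx": -0.5,"ty": 0,"tz": 0.5,"jaw": 1}
    - {"ax": 0,"ay": 0,"az": -24,"tx": -0.5,"ty": 0,"tz": 0.3,"jaw": 1}

```text
time_s: 10.12
tool_pos: [0.5241, 0.2121, 0.1027]
ee_rot: [-180.0, 0.0, 24.0]
contact_force: [-1.2, 0.8, 5.1]
finger_gap: 0.495
```

```bash
python3 -c "
from h import *
delta([.5235,.2115,.1],0)"
```

```text
t 10.125 pos [0.5241 0.2121 0.1027] rot [-179.95    0.     24.  ] q6 -12.3 gap 0.495 F [-1.2  0.8  5.1] M [-0.03  0.3  -0.1 ]
txyz [-0.8  0.3  2.7] axyz [-0.  0. 24.]
```

>>> carry_out:
  deltas:
    - {"ax": 0,"ay": 0,"az": -3,"tx": 0,"ty": 0,"tz": 1.2,"jaw": 1}
    - {"ax": 0,"ay": 0,"az": -6,"tx": 0,"ty": 0,"tz": 1.0,"jaw": 1}
    - {"ax": 0,"ay": 0,"az": -9,"tx": 0,"ty": 0,"tz": 0.9,"jaw": 1}
    - {"ax": 0,"ay": 0,"az": -12,"tx": 0,"ty": 0,"tz": 0.8,"jaw": 1}
    - {"ax": 0,"ay": 0,"az": -15,"tx": 0,"ty": 0,"tz": 0.6,"jaw": 1}
    - {"ax": 0,"ay": 0,"az": -18,"tx": 0,"ty": 0,"tz": 0.5,"jaw": 1}
    - {"ax": 0,"ay": 0,"az": -20,"tx": 0,"ty": 0,"tz": 0.4,"jaw": 1}

```text
time_s: 11.0
tool_pos: [0.5244, 0.2123, 0.1036]
ee_rot: [-180.0, -0.0, 44.0]
contact_force: [-2.9, -0.5, 6.4]
finger_gap: 0.495
```

>>> carry_out:
  deltas:
    - {"ax": 0,"ay": 0,"az": -3,"tx": 0,"ty": 0,"tz": 1.2,"jaw": 1}
    - {"ax": 0,"ay": 0,"az": -6,"tx": 0,"ty": 0,"tz": 1.0,"jaw": 1}
    - {"ax": 0,"ay": 0,"az": -9,"tx": 0,"ty": 0,"tz": 0.9,"jaw": 1}
    - {"ax": 0,"ay": 0,"az": -11,"tx": 0,"ty": 0,"tz": 0.8,"jaw": 1}

```text
time_s: 11.5
tool_pos: [0.5249, 0.2126, 0.1033]
ee_rot: [-180.0, -0.1, 55.1]
contact_force: [-0.3, 0.1, 2.2]
finger_gap: 0.494
```

```bash
python3 -c "
from h import *
delta([.5240,.2121,.1],0)"
```

```text
t 11.5 pos [0.5249 0.2126 0.1033] rot [-1.7999e+02 -1.3000e-01  5.5080e+01] q6 -43.4 gap 0.494 F [-0.3  0.1  2.2] M [ 0.13  0.17 -0.01]
txyz [-1.  -0.4  3.3] axyz [-0.1 -0.1 55.1]
```

z stopped rising, so this may be the ledge end. I press down here without turning.

>>> carry_out:
  deltas:
    - {"ax": 0,"ay": 0,"az": 0,"tx": -0.6,"ty": -0.2,"tz": 1,"jaw": 1}
    - {"ax": 0,"ay": 0,"az": -1,"tx": -0.6,"ty": -0.2,"tz": 1.7,"jaw": 1}
    - {"ax": 0,"ay": 0,"az": -2,"tx": -0.6,"ty": -0.2,"tz": 2,"jaw": 1}

```text
time_s: 11.88
tool_pos: [0.5247, 0.2122, 0.1017]
ee_rot: [180.0, -0.1, 57.1]
contact_force: [-1.6, 0.5, 2.1]
finger_gap: 0.491
```

Dropping. I keep following it.

>>> carry_out:
  deltas:
    - {"ax": 0,"ay": 0,"az": 0,"tx": -0.3,"ty": 0,"tz": 1.5,"jaw": 1}
    - {"ax": 0,"ay": 0,"az": 0,"tx": -0.3,"ty": 0,"tz": 2.5,"jaw": 1}
    - {"ax": 0,"ay": 0,"az": 0,"tx": -0.3,"ty": 0,"tz": 2.5,"jaw": 1}

```text
time_s: 12.25
tool_pos: [0.5239, 0.2117, 0.0981]
ee_rot: [-180.0, -0.1, 57.1]
contact_force: [-0.0, 0.4, -2.6]
finger_gap: 0.493
```

>>> carry_out:
  deltas:
    - {"ax": 0,"ay": 0,"az": -1,"tx": 0,"ty": 0,"tz": 1,"jaw": 1}
    - {"ax": 0,"ay": 0,"az": -2,"tx": 0,"ty": 0,"tz": 1.7,"jaw": 1}
    - {"ax": 0,"ay": 0,"az": -2,"tx": 0,"ty": 0,"tz": 1.7,"jaw": 1}

```text
time_s: 12.62
tool_pos: [0.5239, 0.2117, 0.0963]
ee_rot: [-180.0, -0.1, 59.1]
contact_force: [-0.2, -0.5, -0.9]
finger_gap: 0.498
```

```bash
python3 -c "
from h import *
delta([.5240,.2121,.1],0)"
```

```text
t 12.625 pos [0.5239 0.2117 0.0963] rot [-1.7997e+02 -7.0000e-02  5.9130e+01] q6 -47.5 gap 0.498 F [-0.2 -0.5 -0.9] M [-0.02  0.02 -0.02]
txyz [ 0.4 -0.2 -3.7] axyz [-0.1 -0.1 59.1]
```

Dropped to 4.8 mm above the collar. Now backward to the stop, with a light press.

>>> carry_out:
  deltas:
    - {"ax": 0,"ay": 0,"az": 0,"tx": 0,"ty": 0,"tz": 1,"jaw": 1}
    - {"ax": 0,"ay": 0,"az": -1,"tx": 0,"ty": 0,"tz": 1.3,"jaw": 1}
    - {"ax": 0,"ay": 0,"az": -2,"tx": 0,"ty": 0,"tz": 1.3,"jaw": 1}
    - {"ax": 0,"ay": 0,"az": -3,"tx": 0,"ty": 0,"tz": 1.3,"jaw": 1}

```text
time_s: 13.12
tool_pos: [0.5241, 0.2118, 0.0957]
ee_rot: [-180.0, -0.1, 62.2]
contact_force: [-3.2, 0.1, 5.3]
finger_gap: 0.496
```

```bash
python3 -c "
from h import *
delta([.5240,.2121,.1],0)"
```

```text
t 13.125 pos [0.5241 0.2118 0.0957] rot [-1.7998e+02 -8.0000e-02  6.2170e+01] q6 -50.5 gap 0.496 F [-3.2  0.1  5.3] M [-0.21  0.56 -0.21]
txyz [ 0.3 -0.2 -4.3] axyz [-0.1 -0.1 62.2]
```

>>> carry_out:
  deltas:
    - {"ax": 0,"ay": 0,"az": -1,"tx": 0,"ty": 0,"tz": 1,"jaw": 1}
    - {"ax": 0,"ay": 0,"az": -2,"tx": 0,"ty": 0,"tz": 1,"jaw": 1}
    - {"ax": 0,"ay": 0,"az": -3,"tx": 0,"ty": 0,"tz": 1,"jaw": 1}
    - {"ax": 0,"ay": 0,"az": -3,"tx": 0,"ty": 0,"tz": 1,"jaw": 1}

```text
time_s: 13.62
tool_pos: [0.5241, 0.2119, 0.0958]
ee_rot: [-179.9, -0.1, 65.1]
contact_force: [-4.3, -0.6, 7.2]
finger_gap: 0.495
```

```bash
python3 -c "
from h import *
delta([.5240,.2121,.1],0)"
```

```text
t 13.625 pos [0.5241 0.2119 0.0958] rot [-1.7994e+02 -9.0000e-02  6.5120e+01] q6 -53.5 gap 0.495 F [-4.3 -0.6  7.2] M [-0.24  0.78 -0.39]
txyz [ 0.2 -0.1 -4.2] axyz [-0.1 -0.  65.1]
```

>>> carry_out:
  deltas:
    - {"ax": 0,"ay": 0,"az": -1,"tx": 0,"ty": 0,"tz": 1,"jaw": 1}
    - {"ax": 0,"ay": 0,"az": -1.5,"tx": 0,"ty": 0,"tz": 1,"jaw": 1}
    - {"ax": 0,"ay": 0,"az": -1.5,"tx": 0,"ty": 0,"tz": 1,"jaw": 1}

```text
time_s: 14.0
tool_pos: [0.524, 0.212, 0.0958]
ee_rot: [-179.9, -0.1, 66.5]
contact_force: [-4.8, -1.3, 7.9]
finger_gap: 0.495
```

```bash
python3 -c "
from h import *
delta([.5240,.2121,.1],0)"
```

```text
t 14.0 pos [0.524  0.212  0.0958] rot [-1.799e+02 -9.000e-02  6.655e+01] q6 -55.0 gap 0.495 F [-4.8 -1.3  7.9] M [-0.3   0.78 -0.44]
txyz [ 0.1 -0.1 -4.2] axyz [-0.1 -0.  66.5]
```

The stop is felt: the moment rises to -0.44 N m, so the bush is at about 0.07 rad. Now I turn forward, sinking with the thread.

>>> carry_out:
  deltas:
    - {"ax": 0,"ay": 0,"az": 3,"tx": -0.1,"ty": -0.3,"tz": 1.0,"jaw": 1}
    - {"ax": 0,"ay": 0,"az": 6,"tx": -0.1,"ty": -0.3,"tz": 1.1,"jaw": 1}
    - {"ax": 0,"ay": 0,"az": 10,"tx": -0.1,"ty": -0.3,"tz": 1.3,"jaw": 1}
    - {"ax": 0,"ay": 0,"az": 14,"tx": -0.1,"ty": -0.3,"tz": 1.5,"jaw": 1}
    - {"ax": 0,"ay": 0,"az": 18,"tx": -0.1,"ty": -0.3,"tz": 1.7,"jaw": 1}
    - {"ax": 0,"ay": 0,"az": 22,"tx": -0.1,"ty": -0.3,"tz": 1.9,"jaw": 1}
    - {"ax": 0,"ay": 0,"az": 26,"tx": -0.1,"ty": -0.3,"tz": 2.0,"jaw": 1}

```text
time_s: 14.88
tool_pos: [0.5245, 0.2116, 0.0949]
ee_rot: [-180.0, -0.1, 40.5]
contact_force: [-1.5, -1.7, 6.3]
finger_gap: 0.495
```

```bash
python3 -c "
from h import *
delta([.5240,.2121,.1],0)"
```

```text
t 14.875 pos [0.5245 0.2116 0.0949] rot [-1.7999e+02 -7.0000e-02  4.0540e+01] q6 -28.9 gap 0.495 F [-1.5 -1.7  6.3] M [-0.46  0.4   0.13]
txyz [-0.  -0.7 -5.1] axyz [-0.  -0.1 40.5]
```

Sinking as it should (0.9 mm), and the moment is low. Continuing.

>>> carry_out:
  deltas:
    - {"ax": 0,"ay": 0,"az": 4,"tx": 0,"ty": -0.3,"tz": 1.3,"jaw": 1}
    - {"ax": 0,"ay": 0,"az": 8,"tx": 0,"ty": -0.3,"tz": 1.5,"jaw": 1}
    - {"ax": 0,"ay": 0,"az": 12,"tx": 0,"ty": -0.3,"tz": 1.7,"jaw": 1}
    - {"ax": 0,"ay": 0,"az": 16,"tx": 0,"ty": -0.3,"tz": 1.9,"jaw": 1}
    - {"ax": 0,"ay": 0,"az": 20,"tx": 0,"ty": -0.3,"tz": 2.1,"jaw": 1}
    - {"ax": 0,"ay": 0,"az": 24,"tx": 0,"ty": -0.3,"tz": 2.2,"jaw": 1}

```text
time_s: 15.62
tool_pos: [0.5245, 0.2116, 0.0937]
ee_rot: [180.0, -0.0, 16.5]
contact_force: [-2.3, -1.2, 6.5]
finger_gap: 0.493
```

```bash
python3 -c "
from h import *
delta([.5240,.2121,.1],0)"
```

```text
t 15.625 pos [0.5245 0.2116 0.0937] rot [ 1.7998e+02 -4.0000e-02  1.6540e+01] q6 -4.8 gap 0.493 F [-2.3 -1.2  6.5] M [-0.44  0.68  0.1 ]
txyz [-0.3 -0.6 -6.3] axyz [ 0.  -0.  16.5]
```

>>> carry_out:
  deltas:
    - {"ax": 0,"ay": 0,"az": 4,"tx": -0.2,"ty": -0.2,"tz": 1.3,"jaw": 1}
    - {"ax": 0,"ay": 0,"az": 8,"tx": -0.2,"ty": -0.2,"tz": 1.5,"jaw": 1}
    - {"ax": 0,"ay": 0,"az": 12,"tx": -0.2,"ty": -0.2,"tz": 1.7,"jaw": 1}
    - {"ax": 0,"ay": 0,"az": 16,"tx": -0.2,"ty": -0.2,"tz": 1.9,"jaw": 1}
    - {"ax": 0,"ay": 0,"az": 19,"tx": -0.2,"ty": -0.2,"tz": 2.0,"jaw": 1}

```text
time_s: 16.25
tool_pos: [0.5244, 0.2116, 0.0928]
ee_rot: [180.0, -0.0, -2.4]
contact_force: [-2.8, -1.0, 7.2]
finger_gap: 0.497
```

```bash
python3 -c "
from h import *
delta([.5240,.2121,.1],0)"
```

```text
t 16.25 pos [0.5244 0.2116 0.0928] rot [ 1.7996e+02 -5.0000e-02 -2.4500e+00] q6 14.2 gap 0.497 F [-2.8 -1.   7.2] M [-0.29  0.75  0.14]
txyz [-0.4 -0.5 -7.2] axyz [ 0.  -0.  -2.4]
```

>>> carry_out:
  deltas:
    - {"ax": 0,"ay": 0,"az": 2,"tx": -0.2,"ty": -0.2,"tz": 1.2,"jaw": 1}
    - {"ax": 0,"ay": 0,"az": 4,"tx": -0.2,"ty": -0.2,"tz": 1.3,"jaw": 1}
    - {"ax": 0,"ay": 0,"az": 6,"tx": -0.2,"ty": -0.2,"tz": 1.4,"jaw": 1}

```text
time_s: 16.62
tool_pos: [0.5246, 0.2117, 0.0925]
ee_rot: [179.9, -0.1, -8.4]
contact_force: [-3.1, -1.3, 5.9]
finger_gap: 0.499
```

```bash
python3 -c "
from h import *
delta([.5240,.2121,.1],0)"
```

```text
t 16.625 pos [0.5246 0.2117 0.0925] rot [ 1.7994e+02 -1.0000e-01 -8.4100e+00] q6 20.2 gap 0.499 F [-3.1 -1.3  5.9] M [-0.22  0.53  0.1 ]
txyz [-0.7 -0.3 -7.5] axyz [ 0.1 -0.1 -8.4]
```

>>> carry_out:
  deltas:
    - {"ax": 0,"ay": 0,"az": 2,"tx": -0.2,"ty": 0,"tz": 1.2,"jaw": 1}
    - {"ax": 0,"ay": 0,"az": 4,"tx": -0.2,"ty": 0,"tz": 1.3,"jaw": 1}
    - {"ax": 0,"ay": 0,"az": 4,"tx": -0.2,"ty": 0,"tz": 1.3,"jaw": 1}

```text
time_s: 17.0
tool_pos: [0.5244, 0.2116, 0.0923]
ee_rot: [179.9, -0.1, -12.3]
contact_force: [-3.7, -1.2, 8.0]
finger_gap: 0.494
```

```bash
python3 -c "
from h import *
delta([.5240,.2121,.1],0)"
```

```text
t 17.0 pos [0.5244 0.2116 0.0923] rot [ 1.7988e+02 -8.0000e-02 -1.2290e+01] q6 24.1 gap 0.494 F [-3.7 -1.2  8. ] M [-0.27  0.85  0.16]
txyz [-0.5 -0.4 -7.7] axyz [  0.1  -0.1 -12.3]
```

>>> carry_out:
  deltas:
    - {"ax": 0,"ay": 0,"az": 2,"tx": -0.2,"ty": 0,"tz": 1.1,"jaw": 1}
    - {"ax": 0,"ay": 0,"az": 3,"tx": -0.2,"ty": 0,"tz": 1.2,"jaw": 1}
    - {"ax": 0,"ay": 0,"az": 3,"tx": -0.2,"ty": 0,"tz": 1.2,"jaw": 1}

```text
time_s: 17.38
tool_pos: [0.5241, 0.2116, 0.0923]
ee_rot: [179.8, -0.1, -15.1]
contact_force: [-4.6, -0.5, 7.4]
finger_gap: 0.495
```

```bash
python3 -c "
from h import *
delta([.5240,.2121,.1],0)"
```

```text
t 17.375 pos [0.5241 0.2116 0.0923] rot [ 1.7983e+02 -6.0000e-02 -1.5100e+01] q6 27.0 gap 0.495 F [-4.6 -0.5  7.4] M [-0.12  0.9   0.38]
txyz [-0.3 -0.4 -7.7] axyz [  0.2  -0.  -15.1]
```

Forward stop reached: the moment went from 0.16 to 0.38 N m and z has stopped sinking, 3.5 mm in all. I ease off, release and retreat.

>>> carry_out:
  deltas:
    - {"ax": 0,"ay": 0,"az": -1,"tx": 0,"ty": 0,"tz": 0.5,"jaw": 1}
    - {"ax": 0,"ay": 0,"az": -2,"tx": 0,"ty": 0,"tz": 0,"jaw": 1}
    - {"ax": 0,"ay": 0,"az": -2,"tx": 0,"ty": 0,"tz": 0,"jaw": 0.3}
    - {"ax": 0,"ay": 0,"az": -2,"tx": 0,"ty": 0,"tz": 0,"jaw": 0}
    - {"ax": 0,"ay": 0,"az": -2,"tx": 0,"ty": 0,"tz": 0,"jaw": 0}
    - {"ax": 0,"ay": 0,"az": -2,"tx": 0,"ty": 0,"tz": 0,"jaw": 0}
    - {"ax": 0,"ay": 0,"az": -2,"tx": 0,"ty": 0,"tz": 0,"jaw": 0}

```text
time_s: 18.25
tool_pos: [0.5242, 0.2116, 0.0922]
ee_rot: [179.8, -0.1, -13.1]
contact_force: [-0.2, -0.3, -0.0]
finger_gap: 0.998
```

>>> carry_out:
  deltas:
    - {"ax": 0,"ay": 0,"az": 0,"tx": 0,"ty": 0,"tz": -10,"jaw": 0}
    - {"ax": 0,"ay": 0,"az": 0,"tx": 0,"ty": 0,"tz": -30,"jaw": 0}
    - {"ax": 0,"ay": 0,"az": 0,"tx": 0,"ty": 0,"tz": -60,"jaw": 0}
    - {"ax": 0,"ay": 0,"az": 0,"tx": 0,"ty": 0,"tz": -110,"jaw": 0}
    - {"ax": 0,"ay": 0,"az": 0,"tx": 0,"ty": 40,"tz": -150,"jaw": 0}
    - {"ax": 0,"ay": 0,"az": 0,"tx": 0,"ty": 70,"tz": -150,"jaw": 0}
    - {"ax": 0,"ay": 0,"az": 0,"tx": 0,"ty": 70,"tz": -150,"jaw": 0}

```text
time_s: 19.12
tool_pos: [0.5086, 0.1428, 0.245]
ee_rot: [179.9, -0.3, -13.3]
contact_force: [0.8, 0.4, -0.4]
finger_gap: 1.002
```

```bash
python3 - <<'E'
from h import *
o,r,p=tool(); d=bot.get_image('wrist'); P=wpts(d,r,p); im=d["img"]; cv2.imwrite("pics/w3.png",im)
h=cv2.cvtColor(im,cv2.COLOR_BGR2HSV)
m=((h[...,0]<8)|(h[...,0]>172))&(h[...,1]>120)&(h[...,2]>40)&(d["depth"]>0)&(np.hypot(P[...,0]-.524,P[...,1]-.212)<.04)
q=P[m]; t=q[q[:,2]>.105]
print(len(t),"top z",np.median(t[:,2]),cv2.minEnclosingCircle((t[:,:2]*1000).astype(np.float32)), "plane",np.linalg.lstsq(np.c_[t[:,:2]-t[:,:2].mean(0),np.ones(len(t))],t[:,2],rcond=None)[0])
br=(h[...,0]>10)&(h[...,0]<30)&(h[...,1]>100)&(d["depth"]>0)&(abs(P[...,2]-.06)<.004)
c=P[br]; print("collar",len(c),np.median(c[:,2]),cv2.minEnclosingCircle((c[:,:2]*1000).astype(np.float32)))
delta([.524,.212,.2],0)
E
```

```text
2943 top z 0.11304819256727197 ((524.4774169921875, 212.49600219726562), 22.625215530395508) plane [-0.00335444 -0.00501486  0.11296201]
collar 1824 0.060089502105168294 ((524.0479736328125, 212.06858825683594), 37.29489517211914)
t 19.175 pos [0.5085 0.1436 0.2441] rot [179.9   -0.19 -13.2 ] q6 18.1 gap 1.0 F [-0.2  0.3 -0.5] M [ 0.02 -0.02  0.03]
txyz [ -0.7 -70.3  43.9] axyz [  0.1  -0.2 -13.2]
```

View pics/w3.png

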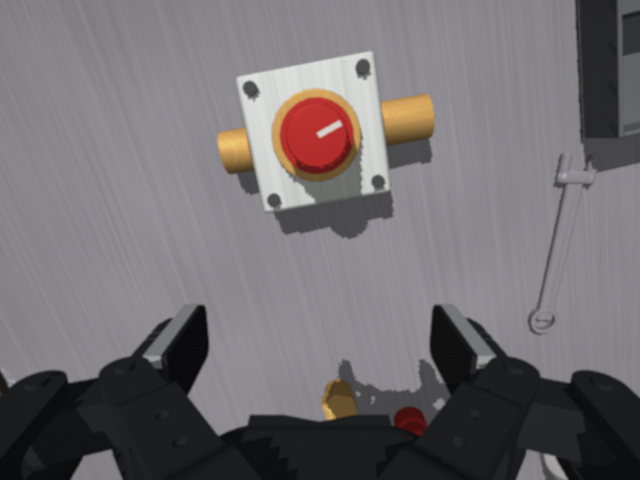

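The view shows the cap square on the collar at (317,135) with the jaws clear. Its top is 52.9 mm above the collar, so cap_mid is at 26.9 mm. The offset is about 0.6 mm and the tilt about 0.006 rad. I'm handing in.

```bash
python3 -c "
from rig import bot
print(bot.finish_job())"
```

```text
the job is handed in; nothing more can be done
None
```

The red strainer cap is screwed home on the brass neck and released, and the job is handed in. The interface gives no verdict, so this rests on my own checks.

- **Set down:** I took the largest of the three red caps. It met the thread with its edge 10 mm above the collar.
- **Backward:** It climbed about 2 mm and dropped after about 57° of turning. The stop was felt at -0.44 N m, which puts the bush at about 0.07 rad.
- **Forward:** It sank 3.5 mm over about 80° of tool turn, which includes the bush unwinding and winding up. The home stop was felt at 0.38 N m.
- **Forces:** The vertical force I read on the tool stayed under about 10 N while turning.

**Last checks, wrist camera:** The cap's centre is about 26.9 mm above the collar (home is 27 mm). It is about 0.6 mm off centre and tilted about 0.006 rad, with the jaws open and clear.

No check failed or disagreed. I did not re-measure where the other things stand; the arm passed above them and felt no contact on the way. One move call was refused early on for missing keys and moved nothing.

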